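Index the sample carousel one notch on

ROBOT

A 7-joint arm with a two-finger parallel gripper is mounted at the origin on the work surface. World frame = base frame: x ahead of the robot, y to its left, z up, the work surface at z = 0. Lengths are in m, angles in rad, forces in N, time in s.
With the tool pointing down it reaches from about 0.4 to 0.9 m from the base axis. Payload 5.6 kg.
Tool frame: the origin (TCP) lies midway between the tips of the shut fingers; the grasp point (between the pads) lies 19 mm behind it; z points along the fingers, y is the line along which they close (so a half turn about z gives the same grasp; the last joint's range is limited). The gripper opens to 92 mm and grips with 3 to 60 N. Pads are 20 mm wide; open, the fingers measure 128 mm over their backs; the gripper's body (75 mm by 189 mm) begins 69 mm behind the grasp point.
Start: joints at [-1.314, 0.468, -0.012, 1.603, 0.006, 1.071, -0.056], TCP at [0.192, 0.621, 0.195] pointing down, gripper open.
Joint ranges: [-2.53, 2.53], [-0.31, 2.02], [-1.57, 1.55], [0.28, 2.44], [-1.29, 4.43], [0.15, 1.84], [-2.92, 2.92]. Speed limits (rad/s): [2.57, 2.57, 3.14, 3.14, 3.14, 3.14, 3.14].

INTERFACE

Orientations are given as a 3x3 rotation matrix whose columns are the frame's x, y, z axes.
In Python, from station import env, effector, solver, viewer, workorder, search_frame, tip_of gives the robot as it stands. Calls block until the motion is done:
- env.reach(position, orientation): joint-space move of the TCP to a pose.
- env.movel(position, frame=None, rate=0.15): straight line of the TCP; frame=None keeps the orientation; rate is the mean speed in m/s.
- env.goto_joints(angles): joint-space move.
- effector.release() and effector.grasp(squeeze=None): open the fingers fully, or close them until they stop; squeeze is the grip in N (None keeps the last).
- env.pause(seconds).
- solver.inverse_kinematics(position, orientation): joint angles nearest the present ones, or None.
- env.sense(): the state.
- viewer.read_camera(name): name is "scene" or "top" or "wrist"; returns (picture, depth): 420x560x3 uint8, red, green, blue; 420x560 float32, m along the optical axis (not along the pixel's ray), 0 where there is no reading.
- viewer.camera_info(name): a dict with "intrinsics" (3x3 intrinsics, pixels), "eye" and "rotation" of the camera in the world; the wrist camera has in their place "T_tool_cam" (4x4, takes a point from camera to tool coordinates, whose origin is the TCP and whose axes are the flange's). Camera axes: x right, y up, looking along -z (the intrinsics and any distortion apply to the point x, -y, -z); pixel columns grow to the right and rows downward; lengths in m; the calibration is good to about 2 mm. A picture is of the moment at which its call begins: read the wrist's pose just before it. camera_info takes no time and is no camera call.
A pose or a line that the arm cannot do raises env.PlanningError and nothing moves.
- workorder.finish_job(): hands the job in; it is judged then, once.
Trained networks look in the newest picture that a camera, given by its name, has taken for a name from the list of things; names that differ only in an ending like _2 or _b are one class to them, and where a whole thing is asked for, a point or a joint stands for the part that bears it (a point fixed in the world has none). Each returns a list of dicts, best first, with "score" (0 to 1); they miss things now and then, are a little off and sometimes report something else, mostly with a low value. They report only what shows in the picture. A call takes as long as a camera call. They do not tell look-alikes from the thing itself.
- search_frame(camera, name): "at" ([x, y, z] in m, in world coordinates, good to about 4 mm: the middle of the surface that is visible of it).
- tip_of(camera, name): "at" ([x, y, z] in m, in world coordinates, good to about 4 mm: a listed point, or the origin of a listed thing).
The state is a dict: "t": time; "joint_positions": joint angles; "joint_velocities": joint speeds; "tau": joint torques, N m; "ee_pos": TCP position; "tcp_rot": TCP orientation; "wrist_force": force on the tool from outside, world axes, zero at the start; "moment": the same for the moment, N m; "gripper_width": finger opening in m; "grasp_force": force on a finger pad.
Only numpy, scipy, OpenCV 4.12 (cv2) and the standard library are available. Lean on these libraries where they do the work, as an engineer would, in place of code of your own. Each camera call takes 0.05 s, during which the arm holds its last target. There are 200 camera calls.

TASK

Move the sample carousel on by one place: with a fingertip press its spring plunger down to free the table, turn the table counter-clockwise (seen from above) to the very next notch, and let the plunger spring all the way back up so that the table is locked there. Only press and push: do not pinch the plunger, and leave the little jars standing in their places on the table and the bottle where it is.

Things in the scene. Friction and masses are not known exactly. Their poses are not given: they have to be found in the camera images.
- carousel_center (a point): On the carousel's upright turning axis, at the table's top face (50 mm above the bench). A low grey drum fixed to the bench carries a round white turning table (radius 96 mm); round it is a fixed steel index ring (outer radius 112 mm) with 6 notches 13 mm wide, 60 degrees apart. Axes fixed to the drum; x points at the plunger's first notch.
- plunger_top (a point): Top, on the axis, of the plunger's domed black cap (36 mm across, 17 mm high, flat within 8 mm of the axis), 105 mm above the bench when up. The plunger is upright on a short arm of the table, 122 mm from the turning axis, and goes round with the table. A fingertip pressing on the cap can drag cap and table round by friction (under 1 N needed).
- plunger (a joint): Plunger travel, m: 0 up, 0.014 fully down; spring 4 N at the top of travel, 9.6 N at the bottom. A tooth at its foot lies in a ring notch and locks the table; 9 mm or more down it clears the ring. Let go between notches it stays down under the ring; let go within about 4 mm of a notch it springs up and centres itself.
- turntable (a joint): Turn of the table, rad, about the vertical axis, counter-clockwise seen from above positive; about 0 at the start; the next notch counter-clockwise is at 1.047 (60 degrees). In a notch it has about 0.015 rad of play.
- jar1_foot (a point): Centre of the underside of a small loose white lidded jar, 40 mm across and 38 mm tall (30 to 80 g), standing on the turning table; leave it alone. It rides round with the table.
- jar3_foot (a point): Centre of the underside of a small loose white lidded jar, 40 mm across and 38 mm tall (30 to 80 g), standing on the turning table; leave it alone. It rides round with the table.
- jar4_foot (a point): Centre of the underside of a small loose white lidded jar, 40 mm across and 38 mm tall (30 to 80 g), standing on the turning table; leave it alone. It rides round with the table.
- place1 (a point): Centre of the grey disc on the turning table on which the jar of point jar1_foot stands (it turns with the table).
- place3 (a point): Centre of the grey disc on the turning table on which the jar of point jar3_foot stands (it turns with the table).
- place4 (a point): Centre of the grey disc on the turning table on which the jar of point jar4_foot stands (it turns with the table).
- bottle_center (a point): Centre, half-way up, of a loose glass bottle, 66 mm across and 115 mm tall, standing on the bench to the right (-y) of the carousel; leave it alone.
Not all that is in view belongs to the job. What is shaped like the part that bears jar3_foot but black is not meant.

How it is judged:
By the outcome, as a careful person would: the job done as asked, in the order asked, and still so for the second after the job is handed in, with the robot touching nothing.
It also fails if it takes over 38 s, if anything falls off the work surface, if the arm or the gripper's body presses on something with over 40 N, if the wrist force passes 120 N, or if a joint passes its speed limit or range.

## Working session

There is one attempt and no reset: what is moved stays moved. The work goes in short steps, each a Python script; the robot and the scene stay as the last script left them, time stands still between calls to the robot, and variables do not carry over. Pictures are saved under pics/ and viewed, at most 10 in all, crops included, and the job is handed in when it is done.

```bash
mkdir -p pics; python3 - <<'E'
from station import *
import cv2,numpy as np
ims=[]
for c in ("scene","top"):
    p,d=viewer.read_camera(c); cv2.imwrite(f"pics/{c}0.png",p[:,:,::-1])
    for n in ("carousel_center","plunger_top","jar1_foot","jar3_foot","jar4_foot","bottle_center"):
        print(c,n,[(np.round(r["at"],3).tolist(),round(r["score"],2)) for r in tip_of(c,n)][:4])
    ims.append(p)
s=env.sense();print(s["t"],s["gripper_width"],s["wrist_force"],s["tcp_rot"])
cv2.imwrite("pics/both.png",cv2.resize(np.vstack(ims)[:,:,::-1],(400,600)) if 0 else np.vstack(ims)[:,:,::-1])
E
```

```text
scene carousel_center [([0.568, -0.066, 0.047], 0.95), ([0.484, -0.397, 0.06], 0.51)]
scene plunger_top [([0.69, -0.065, 0.103], 0.81)]
scene jar1_foot [([0.573, -0.003, 0.046], 0.82)]
scene jar3_foot [([0.514, -0.092, 0.045], 0.76), ([0.388, -0.03, 0.001], 0.74), ([0.389, -0.121, -0.002], 0.66)]
scene jar4_foot [([0.567, -0.127, 0.052], 0.78)]
scene bottle_center [([0.483, -0.399, 0.062], 0.7)]
top carousel_center [([0.566, -0.062, 0.05], 0.94)]
top plunger_top [([0.688, -0.069, 0.102], 0.82)]
top jar1_foot [([0.575, 0.001, 0.053], 0.55)]
top jar3_foot [([0.384, -0.128, 0.002], 0.81), ([0.512, -0.093, 0.054], 0.73), ([0.385, -0.029, 0.0], 0.6)]
top jar4_foot [([0.566, -0.125, 0.045], 0.51)]
top bottle_center [([0.486, -0.395, 0.06], 0.64)]
0.7 0.09169711390042015 [-0.68410641 -0.225756    0.62786489] [[-9.55387386e-01  2.95355616e-01  4.78848457e-05]
 [ 2.95355616e-01  9.55387387e-01 -1.36370994e-05]
 [-4.97763715e-05  1.11434530e-06 -9.99999999e-01]]
```

View pics/scene0.png

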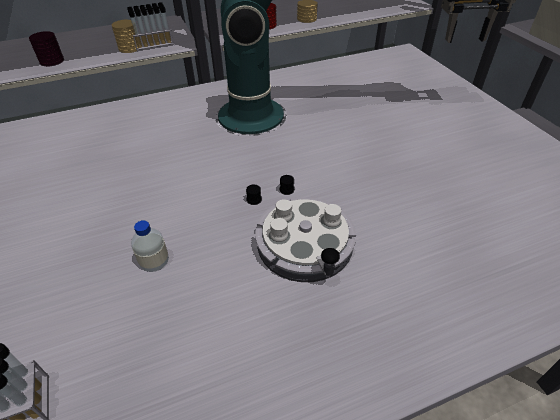

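View pics/top0.png

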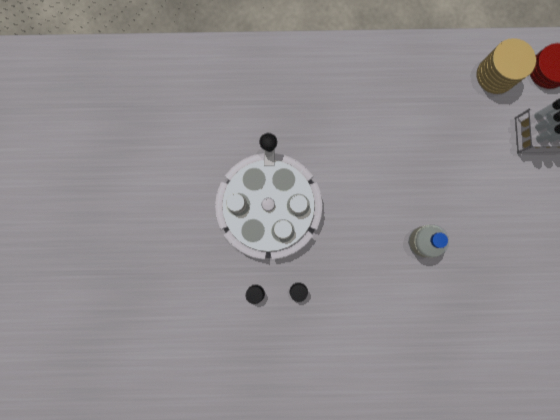

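The one black cap on an arm is at top (268,142) / scene (330,258). It fits the plunger. The black cylinders at top (255,294) and (299,292) stand on the bench and are decoy jars. I'll refine the positions with depth and confirm in one crop.

```bash
cat > h.py <<'E'
from station import *
import cv2,numpy as np
def cloud(cam,d,pose=None):
    i=viewer.camera_info(cam);K=i["intrinsics"]
    v,u=np.mgrid[:420,:560]
    k=np.array(i.get("distortion",np.zeros(5)),float).ravel()
    n=cv2.undistortPoints(np.stack([u,v],-1).reshape(-1,1,2).astype(float),np.array(K,float),k).reshape(420,560,2)
    c=np.stack([n[...,0]*d,-n[...,1]*d,-d],-1)
    if pose is None: return c@np.array(i["rotation"]).T+i["eye"]
    T=np.array(i["T_tool_cam"]); R,p=pose
    return (c@T[:3,:3].T+T[:3,3])@R.T+p
def circ(P):
    A=np.c_[2*P,np.ones(len(P))]; s=np.linalg.lstsq(A,(P**2).sum(1),rcond=None)[0]
    return s[:2],np.sqrt(s[2]+s[:2]@s[:2])
E
python3 - <<'E'
from h import *
print({k:np.shape(v) for k,v in viewer.camera_info("top").items()})
for c in ("top","scene"):
    p,d=viewer.read_camera(c); X=cloud(c,d)
    near=lambda q,r:(np.hypot(X[...,0]-q[0],X[...,1]-q[1])<r)&(d>0)
    m=near((.689,-.067),.03)&(X[...,2]>.085)&(p.max(-1)<70)
    print(c,"cap",m.sum(),X[m].mean(0).round(4),"top z",np.percentile(X[m][:,2],95), "bbox mid",((X[m].max(0)+X[m].min(0))/2).round(4))
    m=near((.567,-.064),.099)&(abs(X[...,2]-.05)<.006)
    h=cv2.convexHull(X[m][:,:2].astype(np.float32))[:,0]
    print("table",circ(h.astype(float)),cv2.minEnclosingCircle(h),X[m][:,2].mean())
    if c=="top": cv2.imwrite("pics/crop.png",cv2.resize(p[115:310,200:340,::-1],None,fx=3,fy=3))
def Rz(a): # tool y along angle a, z down
    y=np.array([np.cos(a),np.sin(a),0]);z=np.array([0,0,-1.]);return np.c_[np.cross(y,z),y,z]
for a0 in np.deg2rad([-90,-60,0,60,90,180]):
    out=[]
    for f in (0,.5,1):
        a=f*np.pi/3;q=solver.inverse_kinematics([.567+.122*np.cos(a),-.066+.122*np.sin(a),.093],Rz(a0+a))
        out.append(None if q is None else np.round(q,2).tolist())
    print(a0,out)
E
```

```text
{'intrinsics': (3, 3), 'eye': (3,), 'rotation': (3, 3)}
top cap 236 [ 0.6895 -0.0695  0.1039] top z 0.10757742601843828 bbox mid [ 0.691  -0.0695  0.1012]
table (array([ 0.57025003, -0.06519764]), np.float64(0.09565726028045048)) ((0.5682100057601929, -0.06416606158018112), 0.09797267615795135) 0.05102012713680224
scene cap 241 [ 0.6946 -0.0696  0.1018] top z 0.1059954839820364 bbox mid [ 0.6907 -0.0679  0.0992]
table (array([ 0.56906226, -0.06327083]), np.float64(0.09577424131718304)) ((0.5688982605934143, -0.06316031515598297), 0.09727242588996887) 0.05011466511923536
-1.5707963267948966 [[-0.48, 0.77, 0.81, 1.61, -0.62, 1.04, -1.05], [-0.56, 0.73, 0.78, 1.66, -0.59, 1.0, -0.63], [-0.59, 0.62, 0.67, 1.77, -0.47, 0.92, -0.25]]
-1.0471975511965976 [[-0.47, 0.77, 0.8, 1.6, -0.61, 1.04, -0.54], [-0.53, 0.71, 0.72, 1.66, -0.54, 0.99, -0.14], [-0.55, 0.6, 0.6, 1.77, -0.42, 0.9, 0.23]]
0.0 [[-0.36, 0.71, 0.61, 1.6, -0.46, 0.99, 0.4], [-0.38, 0.65, 0.49, 1.65, -0.36, 0.94, 0.76], [-0.39, 0.56, 0.37, 1.76, -0.25, 0.87, 1.14]]
1.0471975511965976 [[-0.27, 0.68, 0.47, 1.59, -0.35, 0.96, 1.36], [-0.26, 0.62, 0.31, 1.64, -0.23, 0.92, 1.71], [-0.24, 0.55, 0.17, 1.74, -0.12, 0.86, 2.08]]
1.5707963267948966 [[-0.23, 0.66, 0.4, 1.59, -0.3, 0.95, 1.85], [-0.19, 0.61, 0.22, 1.63, -0.16, 0.91, 2.17], [-0.15, 0.54, 0.04, 1.74, -0.03, 0.86, 2.52]]
3.141592653589793 [[-0.69, 1.09, 1.33, 1.62, -1.09, 1.34, -2.33], [-0.8, 1.06, 1.33, 1.67, -1.07, 1.32, -1.87], [-0.93, 1.01, 1.34, 1.79, -1.04, 1.26, -1.39]]
```

View pics/crop.png

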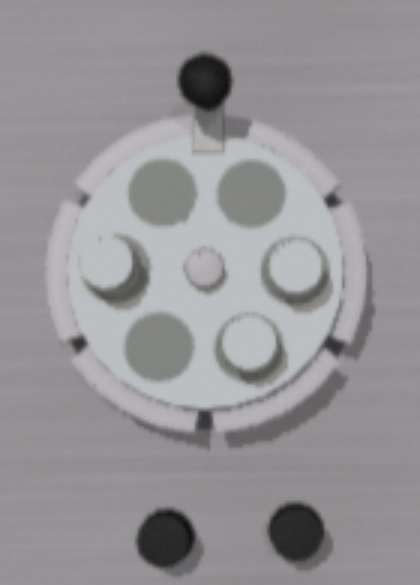

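The crop shows the plunger cap at crop (205,80), on the white arm of the table. The black jars at (165,537) and (297,530) are off the carousel. Next I go above the cap with shut fingers and check with the wrist camera.

```bash
cat >> h.py <<'E'
def Rz(a):
    y=np.array([np.cos(a),np.sin(a),0]);z=np.array([0,0,-1.]);return np.c_[np.cross(y,z),y,z]
E
python3 - <<'E'
from h import *
effector.grasp(5)
env.reach([.690,-.069,.20],Rz(-.035))
s=env.sense();p,d=viewer.read_camera("wrist");X=cloud("wrist",d,(s["tcp_rot"],s["ee_pos"]))
print(s["t"],s["ee_pos"],s["gripper_width"],s["wrist_force"])
cv2.imwrite("pics/w1.png",p[:,:,::-1])
m=(np.hypot(X[...,0]-.69,X[...,1]+.069)<.03)&(X[...,2]>.085)&(X[...,2]<.12)&(d>0)
print(m.sum(),X[m].mean(0),((X[m].max(0)+X[m].min(0))/2),np.percentile(X[m][:,2],98))
for n in ("plunger_top","carousel_center"):print(tip_of("wrist",n)[:2])
m=(np.hypot(X[...,0]-.569,X[...,1]+.0645)<.099)&(abs(X[...,2]-.05)<.004)&(d>0)
print(m.sum(),X[m].mean(0) if m.any() else 0)
E
```

```text
5.125 [ 0.69014781 -0.06759296  0.19987161] 0.0006048967787988635 [-0.68326545 -0.38878403 -0.61759156]
1162 [ 0.68968361 -0.06519819  0.10183897] [ 0.68945771 -0.06709522  0.09848991] 0.1052557327964305
[{'at': [0.6894, -0.0688, 0.1012], 'score': 0.61}]
[{'at': [0.5706, -0.0624, 0.0499], 'score': 0.73}, {'at': [0.5689, -0.1278, 0.0494], 'score': 0.65}]
19248 [ 0.57486266 -0.05483052  0.0494468 ]
```

View pics/w1.png

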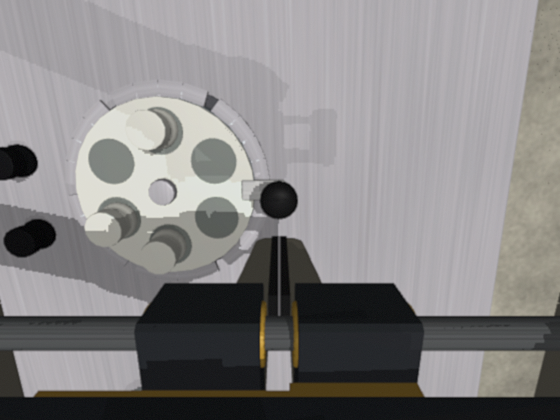

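The wrist view shows the cap at (279,200), just ahead of the shut fingertips, with nothing in the way. Pressing now.

```bash
python3 - <<'E'
from h import *
R=Rz(-.035)
env.movel([.6895,-.068,.110],R,rate=.1)
f0=env.sense()["wrist_force"]
for z in (.104,.100,.096,.0925):
    env.movel([.6895,-.068,z],R,rate=.03); s=env.sense()
    print(round(s["t"],2),s["ee_pos"].round(4),(s["wrist_force"]-f0).round(2))
E
```

```text
6.67 [ 0.6894 -0.0679  0.1039] [0.15 0.17 2.45]
6.96 [ 0.6893 -0.0679  0.0997] [0.69 1.03 0.72]
7.24 [ 0.6893 -0.068   0.0957] [-0.76 -0.27  1.03]
7.51 [ 0.6893 -0.068   0.0922] [-0.05  0.49  0.59]
```

```bash
python3 - <<'E'
from h import *
for _ in range(4):
    env.pause(.1);s=env.sense();print(s["wrist_force"].round(2),s["moment"].round(2),s["ee_pos"].round(4))
a=viewer.read_camera("wrist")[0];X=viewer.read_camera("scene")[0]
cv2.imwrite("pics/w2.png",np.vstack([a[120:330,150:430],cv2.resize(X[195:300,240:380],(280,210))])[:,:,::-1])
E
```

```text
[ 0.51 -1.12 -1.39] [ 0.02  0.14 -0.02] [ 0.6895 -0.068   0.0925]
[-1.1   0.26 -0.34] [-0.1   0.06 -0.03] [ 0.6896 -0.068   0.0926]
[-0.33  0.19 -1.29] [-0.04  0.11  0.01] [ 0.6896 -0.068   0.0926]
[-0.03 -0.31  0.29] [-0.06  0.09  0.  ] [ 0.6895 -0.068   0.0926]
```

View pics/w2.png

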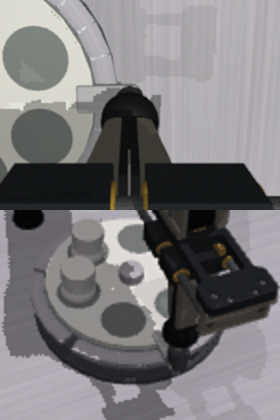

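```bash
python3 - <<'E'
from h import *
s=env.sense()
P,d=viewer.read_camera("wrist");X=cloud("wrist",d,(s["tcp_rot"],s["ee_pos"]))
q=P.copy()
for r in range(190,262,6):
    print(r,[tuple((X[r,c]*1000).round().astype(int).tolist()) for c in (255,264,270,279,288,294,303)])
cv2.imwrite("pics/w3.png",cv2.resize(P[180:270,220:340,::-1],None,fx=5,fy=5,interpolation=2))
E
```

```text
190 [(672, -46, 38), (677, -55, -2), (682, -55, -2), (690, -55, 0), (698, -55, 0), (703, -56, 0), (712, -56, -1)]
196 [(672, -51, 38), (679, -51, 41), (682, -61, -1), (690, -61, 0), (698, -61, -2), (703, -61, 0), (712, -62, -1)]
202 [(672, -55, 40), (678, -56, 39), (682, -66, -1), (690, -66, -1), (698, -67, -1), (703, -67, 0), (711, -67, -2)]
208 [(672, -57, 50), (679, -58, 50), (683, -57, 52), (690, -56, 57), (697, -59, 47), (703, -73, -1), (711, -73, -2)]
214 [(672, -62, 52), (679, -62, 52), (685, -50, 93), (690, -49, 97), (696, -50, 93), (703, -78, -2), (711, -78, -1)]
220 [(672, -67, 51), (681, -52, 98), (685, -52, 100), (690, -51, 101), (695, -52, 99), (699, -52, 99), (711, -84, -2)]
226 [(676, -56, 96), (681, -55, 102), (685, -55, 102), (690, -55, 103), (695, -55, 102), (699, -56, 100), (704, -57, 98)]
232 [(675, -60, 98), (681, -58, 103), (685, -58, 103), (690, -58, 104), (695, -58, 103), (699, -58, 103), (704, -60, 100)]
238 [(675, -63, 100), (682, -58, 113), (685, -59, 111), (690, -57, 115), (695, -58, 113), (698, -59, 112), (704, -63, 102)]
244 [(677, -58, 121), (682, -58, 123), (685, -58, 121), (690, -58, 123), (695, -59, 121), (698, -59, 121), (703, -59, 121)]
250 [(678, -58, 130), (682, -58, 131), (685, -58, 131), (690, -57, 132), (694, -58, 131), (697, -58, 130), (702, -58, 131)]
256 [(678, -58, 138), (683, -58, 138), (686, -57, 139), (690, -59, 136), (694, -58, 138), (697, -58, 138), (701, -58, 139)]
```

View pics/w3.png

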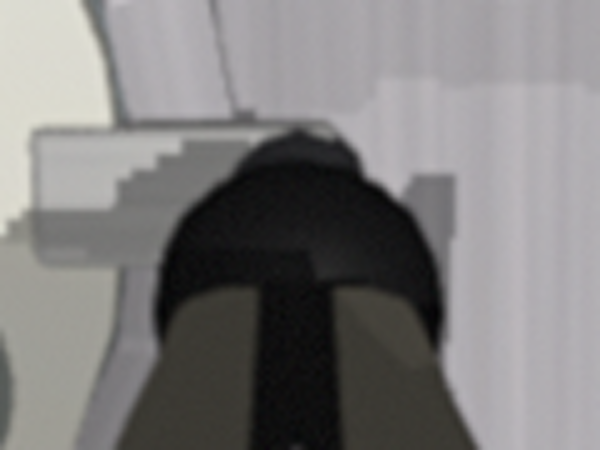

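```bash
python3 - <<'E'
from h import *
s=env.sense();print(s["gripper_width"],s["grasp_force"],s["t"],s["ee_pos"],s["wrist_force"])
env.movel([.6895,-.068,.125],None,rate=.08)
s=env.sense();print(s["gripper_width"],s["grasp_force"],s["t"],s["wrist_force"])
E
```

```text
0.0005109357312235665 0.0 8.0583 [ 0.68953066 -0.06799563  0.09256073] [-0.76067542  0.74721943  0.25347675]
0.0004400259238451715 0.0 8.6167 [-0.29586949  0.01191925  0.16699731]
```

No contact force, and the wrist depth puts the real fingertips about 15 mm behind the nominal TCP, so the cap hasn't been pressed yet. I'll go down under force feedback.

```bash
cat >> h.py <<'E'
def force(n=6):
    f=[]
    for _ in range(n): env.pause(.01); f.append(env.sense()["wrist_force"])
    return np.mean(f,0)
E
python3 - <<'E'
from h import *
f0=force(10);print(f0.round(2))
env.movel([.6895,-.068,.094],None,rate=.1)
for z in np.arange(.092,.070,-.002):
    env.movel([.6895,-.068,z],None,rate=.04); f=force()-f0
    s=env.sense();print(round(s["t"],2),s["ee_pos"].round(4),f.round(2),s["tau"].round(1)[1:4])
    if f[2]>3 or f[2]<-3: break
E
```

```text
[-0.01 -0.12 -0.19]
9.46 [ 0.6897 -0.0681  0.0924] [ 0.17 -0.11  0.45] [-56.2  11.1 -20.5]
9.76 [ 0.6895 -0.068   0.09  ] [ 0.05 -0.2   0.13] [-56.5  11.1 -20.4]
10.06 [ 0.6894 -0.068   0.0879] [-0.07  0.1   0.27] [-56.5  11.1 -20.4]
10.36 [ 0.6894 -0.068   0.0859] [-0.36 -0.08  0.38] [-56.6  11.2 -20.3]
10.66 [ 0.6898 -0.0681  0.0845] [-0.5   0.72  4.08] [-54.3  10.6 -19.3]
```

```bash
python3 - <<'E'
from h import *
f0=np.array([0,-.1,-.1])
for z in (.080,.076,.0735):
    env.movel([.6895,-.068,z],None,rate=.04); f=force()-f0
    s=env.sense();print(round(s["t"],2),s["ee_pos"].round(4),f.round(2),s["gripper_width"])
    if f[2]>11: break
E
```

```text
10.96 [ 0.69   -0.0681  0.0806] [-0.83  0.08  5.52] 2.6889228624985256e-05
11.26 [ 0.69   -0.0682  0.0769] [-0.88  0.4   6.89] 0.000515954238859841
11.56 [ 0.6901 -0.0682  0.0746] [-1.39  0.36  7.74] 0.0006460908221737322
```

```bash
cat >> h.py <<'E'
C=np.array([.569,-.064]); A0=-.033; RR=.1206
def arc(t,z,rate=.05,spin=True):
    a=A0+t; env.movel([*(C+RR*np.array([np.cos(a),np.sin(a)])),z],Rz(-.035+t) ,rate=rate)
def rep(t,n=4):
    f=force(n); s=env.sense(); p=s["ee_pos"][:2]-C; a=A0+t
    print(round(s["t"],2),"deg",round(np.degrees(np.arctan2(p[1],p[0])-A0),2),"r",np.hypot(*p).round(4),"z",s["ee_pos"][2].round(4),
     "Fr %.2f Ft %.2f Fz %.2f"%(f[0]*np.cos(a)+f[1]*np.sin(a),-f[0]*np.sin(a)+f[1]*np.cos(a),f[2]))
E
python3 - <<'E'
from h import *
z=.0705
arc(0,z,.03); rep(0)
for d in (4,8,12):
    arc(np.radians(d),z); rep(np.radians(d))
p=viewer.read_camera("top")[0]; q=viewer.read_camera("scene")[0]
cv2.imwrite("pics/t2.png",np.hstack([cv2.resize(p[120:270,190:340],(450,450)),cv2.resize(q[190:290,240:370],(585//2*1,450//2))[:, :].repeat(2,0)[:450]])[:,:,::-1])
E
```

```text
11.84 deg -0.13 r 0.1211 z 0.0717 Fr -2.05 Ft 0.62 Fz 9.03
12.19 deg 3.96 r 0.1212 z 0.0719 Fr -1.93 Ft 0.02 Fz 8.73
12.54 deg 7.93 r 0.1212 z 0.0719 Fr -1.82 Ft 0.33 Fz 9.14
12.89 deg 11.88 r 0.1213 z 0.0719 Fr -1.36 Ft 0.33 Fz 8.72
```

View pics/t2.png

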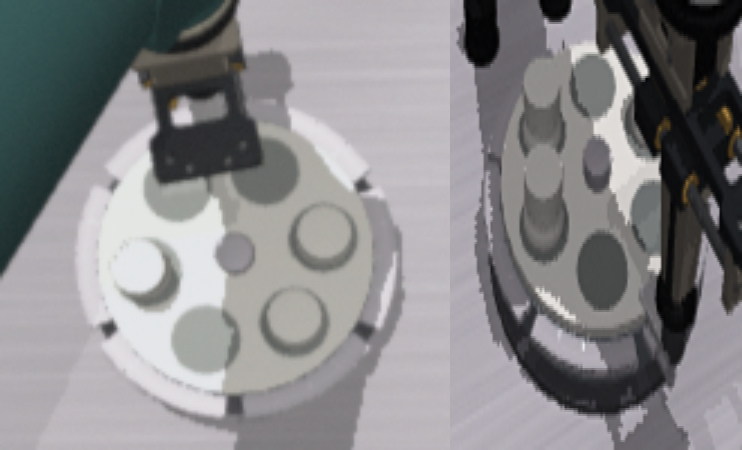

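The table turns with the finger: in the top crop the jars at (140,265) and (322,235) have moved about 10° CCW. I'll continue to 60°.

```bash
python3 - <<'E'
from h import *
z=.0705
for d in range(18,61,6):
    arc(np.radians(d),z,.06)
    if d%12==0: rep(np.radians(d))
ref=dict(jar1_foot=(.574,-.001),jar3_foot=(.513,-.0925),jar4_foot=(.5665,-.126))
for c in ("top","scene"):
    p,d=viewer.read_camera(c)
    if c=="scene": cv2.imwrite("pics/s60.png",p[:,:,::-1])
    for n,v in ref.items():
        a0=np.arctan2(*(np.array(v)-C)[::-1])
        for r in tip_of(c,n):
            w=np.array(r["at"][:2])-C
            if np.hypot(*w)<.09: print(c,n,np.degrees((np.arctan2(w[1],w[0])-a0)%(2*np.pi)).round(1),r["score"])
E
```

```text
13.74 deg 23.8 r 0.1215 z 0.072 Fr -0.57 Ft 0.42 Fz 8.57
14.49 deg 35.7 r 0.1216 z 0.0721 Fr -0.99 Ft 0.09 Fz 8.82
15.24 deg 47.6 r 0.1217 z 0.0721 Fr 0.40 Ft 0.01 Fz 8.78
15.99 deg 59.53 r 0.1218 z 0.0722 Fr 0.53 Ft -0.09 Fz 8.93
top jar1_foot 59.0 0.57
top jar3_foot 55.7 0.59
top jar4_foot 57.5 0.55
scene jar1_foot 61.4 0.59
scene jar3_foot 58.5 0.59
scene jar3_foot 116.3 0.53
scene jar4_foot 60.9 0.7
```

```bash
python3 - <<'E'
from h import *
t=np.radians(60.6)
arc(t,.0705,.03); rep(t)
for z in (.074,.077,.080,.083,.086,.089):
    arc(t,z,.03); rep(t,6)
E
```

```text
16.68 deg 60.0 r 0.1218 z 0.0721 Fr 0.74 Ft -0.32 Fz 8.43
16.99 deg 59.98 r 0.1218 z 0.0755 Fr 0.89 Ft -0.41 Fz 7.30
17.29 deg 60.08 r 0.1218 z 0.0783 Fr 1.20 Ft -0.39 Fz 6.13
17.59 deg 60.2 r 0.1217 z 0.0811 Fr 1.20 Ft -0.53 Fz 5.23
17.89 deg 60.47 r 0.1216 z 0.0835 Fr 3.29 Ft -0.46 Fz 4.15
18.19 deg 60.82 r 0.1195 z 0.0855 Fr -0.28 Ft 0.17 Fz 2.47
18.49 deg 60.68 r 0.1203 z 0.0888 Fr 0.02 Ft 0.50 Fz -0.04
```

The spring force followed the finger all the way up, so the plunger has risen. I'll retreat and check.

```bash
python3 - <<'E'
from h import *
t=np.radians(60.6)
arc(t,.20,.12); s=env.sense()
env.movel([s["ee_pos"][0]-.0,s["ee_pos"][1]+.2,.22],None,rate=.2)
ims=[]
for c in ("top","scene"):
    p,d=viewer.read_camera(c);X=cloud(c,d);ims.append(p)
    q=C+.122*np.array([np.cos(t+A0),np.sin(t+A0)])
    m=(np.hypot(X[...,0]-q[0],X[...,1]-q[1])<.03)&(X[...,2]>.08)&(X[...,2]<.12)&(p.max(-1)<70)&(d>0)
    w=(X[m].max(0)+X[m].min(0))/2
    print(c,m.sum(),w,np.percentile(X[m][:,2],95),np.degrees(np.arctan2(w[1]-C[1],w[0]-C[0])-A0))
    print([(n,[np.round(r["at"],3).tolist() for r in tip_of(c,n)][:1]) for n in ("plunger_top","bottle_center","jar1_foot","place1","jar4_foot","place4")])
cv2.imwrite("pics/end.png",np.hstack([cv2.resize(ims[0][120:270,190:340],(390,390)),cv2.resize(ims[1][190:290,245:345],(390,390))])[:,:,::-1])
print(env.sense()["t"])
E
```

```text
top 235 [0.63265695 0.03737819 0.10182363] 0.10736743844465975 59.765405336634366
[('plunger_top', [[0.631, 0.038, 0.106]]), ('bottle_center', [[0.485, -0.394, 0.058]]), ('jar1_foot', [[0.515, -0.029, 0.052]]), ('place1', [[0.62, -0.096, 0.05]]), ('jar4_foot', [[0.623, -0.1, 0.049]]), ('place4', [[0.62, -0.096, 0.05]])]
scene 195 [0.63360358 0.03910247 0.09923133] 0.10588398259223193 59.819672619033035
[('plunger_top', [[0.634, 0.043, 0.104]]), ('bottle_center', [[0.484, -0.398, 0.059]]), ('jar1_foot', [[0.517, -0.034, 0.05]]), ('place1', [[0.514, -0.032, 0.05]]), ('jar4_foot', [[0.62, -0.099, 0.051]]), ('place4', [[0.514, -0.032, 0.05]])]
21.425
```

View pics/end.png

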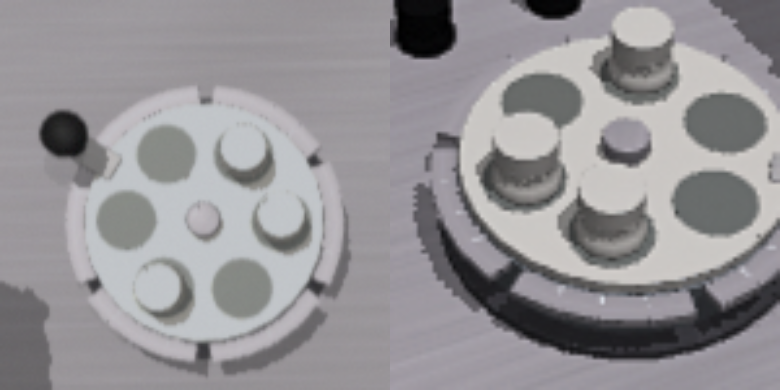

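The plunger is fully up (top at about 0.106 m), the table has turned 59.8°, the jars stand on their discs and the bottle hasn't moved.

```bash
python3 -c "
from station import *
print(workorder.finish_job())"
```

```text
the job is handed in; nothing more can be done
None
```

The carousel is one notch further counter-clockwise (59.8° measured), the plunger is back up, the jars and bottle are in place, and the job was handed in at about 21.4 s.

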